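Tip a standing carton over and seat it in its holder

TASK

The white carton of cover glasses has been left standing on end in front of its blue bench holder; the glasses must lie flat. Without lifting it off the worktop, tip it over towards the holder by pushing it near its top, let it come to rest lying down, then slide it in between the rails until you feel it meet the adjustable black stop pad, and keep it gently pressed there with about 10 N for half a second before you let go. Never push the carton or the stop harder than 20 N, and leave the other things where they are.

Things in the scene. Friction and masses are not known exactly. Their poses are not given: they have to be found in the camera images.
- carton_center (a point): centre of the loose white closed carton, a rigid box 151 x 89 x 83 mm, 0.28 to 0.56 kg, too wide to grasp. x along its length, y its width, z its thickness. It starts on end: x up, z away from the holder (to the pusher), centre 75 mm up. Tipped towards the holder it lies 83 mm high with z up, x into the holder, centre 41 mm up, its 89 x 83 mm end to the pusher
- carton_top (a point): where to push: point on the carton's pusher-side face (the face its z points out of), 125 mm above the worktop at the start. Pushed 110 to 130 mm up, the carton tips about its far lower edge; pushed low it slides. Past 29 degrees it falls by itself. Once lying, two spread fingers on its end push it straight
- holder: fixed blue U-shaped metal holder, no floor, open to the carton. Origin on the worktop on its middle line; x points level into the holder (push direction), y left, z up. Rails 30 mm high, 96 mm apart (3.5 mm play a side) for x > -0.045. At the start the carton's far face is 246 to 276 mm before the origin, up to 10 mm off the middle line, turned up to 0.08 rad
- holder_mouth (a point): middle of the holder's mouth on the worktop (holder x = -0.085), where the flared rails stand 135 mm apart; they narrow to 96 mm at x = -0.045. A carton up to 15 mm off line is guided in, but may jam on a flare if its end is pushed hard off line. Axes as the holder's
- back_stop: fixed back plate, same origin and axes as the holder, carrying a black pad 86 mm wide, 15 to 61 mm up, on a stiff screw. The pad's face was set anywhere from holder x = -0.030 to 0 and is NOT in this pose: find it by feel. It does not give. Carton home: its centre 75.5 mm before the pad face, so at holder x -0.1055 to -0.0755, and y = 0
- alcohol_center (a point): bystander: white bottle with a blue cap, 52 mm wide, 134 mm high; centre, 67 mm up
- petri_center (a point): bystander: white petri dish, 60 mm wide, 15 mm high; centre
- stain_blue_center (a point): bystander: blue bottle with a dark cap, 34 mm wide, 92 mm high; centre, 46 mm up
- marker_center (a point): bystander: white marker with a red cap lying down, 132 mm long, 17 mm thick; centre

How it is judged (in metres and radians):
On the way, in this order (a step that is already met when the one before it is completed fails the run):
1. the carton lies on its 83 mm side (z axis up within 0.1 rad), still, pointing at the holder (within 0.5 rad), not yet home (angle between carton_center's own z axis and vertical below 0.1 rad and linear speed of carton below 0.03 m/s and angle between the x axis of carton_center and the x axis of holder, either way round below 0.5 rad and x of carton_center in the frame of holder below -0.11 m), for 0.2 s.
2. the lying carton, between the rails, is pressed against the pad of the back stop with 3 to 20 N for 0.3 s (contact force between carton and back_stop between 3 and 20 N and angle between carton_center's own z axis and vertical below 0.1 rad), for 0.3 s.
At the end, for the whole second after the job is handed in: The carton lies flat on the worktop (z axis up within 0.06 rad) between the rails where it was pressed home, at rest and released: its centre at holder x above -0.1085 (the farthest-forward pad gives -0.1055), within 8 mm of the middle line, square to the holder within 0.06 rad (angle between carton_center's own z axis and vertical below 0.06 rad and x of carton_center in the frame of holder above -0.1085 m and y of carton_center in the frame of holder between -0.008 and 0.008 m and angle between the x axis of carton_center and the x axis of holder, either way round below 0.06 rad and height (world z) of carton_center below 0.047 m and linear speed of carton below 0.01 m/s); the robot touches nothing.
It fails at once if the robot pushes the carton with more than 20 N (contact force between any of the fingers, the arm and carton above 20 N).
It fails at once if the carton is slammed or pressed into the back stop with more than 20 N (contact force between carton and back_stop above 20 N).
It fails at once if the carton is lifted (centre more than 110 mm above the worktop) (height (world z) of carton_center above 0.11 m).
It fails at once if a bystander is moved more than 20 mm (distance of any of alcohol_center, petri_center, stain_blue_center, marker_center from where it was at the start of the episode above 0.02 m).
It also fails if it takes over 67 s, if anything falls off the work surface, if the arm or the gripper's body presses on something with over 40 N, if the wrist force passes 120 N, or if a joint passes its speed limit or range.

ROBOT

A 6-joint arm with a two-finger parallel gripper is mounted at the origin on a cart in front of the work surface, level with it; the furniture and walls round the work are solid. World frame = base frame: x ahead of the robot, y to its left, z up, the work surface at z = 0. Lengths are in mm, angles in rad, forces in N, time in s.
With the tool pointing down it reaches from about 250 to 775 mm from the base axis. Payload 4 kg.
Tool frame: the origin (TCP) lies between the finger pads; the fingertips stand 14 mm ahead of it and the grasp point (between the pads) lies 5 mm behind it; y points along the fingers, x is the direction in which the jaws open and shut, and the axes are right-handed (so a half turn about y gives the same grasp; the last joint's range is limited). The gripper opens to 94 mm and grips with 3 to 60 N. Pads are 16 mm wide; open, the fingers measure 119 mm over their backs; the gripper's body (75 mm by 177 mm) begins 78 mm behind the grasp point.
Start: joints at [-1.298, 0.087, 1.371, -0, 1.684, -0.103], TCP at [201.858, -511.639, 195.006] pointing down, gripper open.
Joint ranges: [-3.1, 3.1], [-0.76, 2.03], [0.27, 2.55], [-1.08, 4.22], [0.17, 2.65], [-2.57, 2.57]. Speed limits (rad/s): [2.79, 2.79, 3.14, 3.14, 3.14, 3.14].

INTERFACE

Orientations are given as a 3x3 rotation matrix whose columns are the frame's x, y, z axes.
In Python, from plant import robot, optics gives the robot as it stands.
- The arm moves only by the tool carry_out, never from a script. Its argument "increments" is a list that holds one entry, the list of rows, each a list of 6 numbers: the shift along the tool's x, y, z in m, then the turn, a rotation vector about the tool's x, y, z in degrees. In form: [[[dx, dy, dz, ax, ay, az], ...]]. A call has 1 to 8 rows; each row shifts and turns the pose as measured when the row begins, along the tool's axes as they then stand; what a row does not reach is not made up. A row lasts 1/12 s, in which the tool goes at most 41.7 mm and 7.16 degrees, less where a joint would pass 70% of its speed; a pose out of reach is approached as far as the arm can. A call is refused whole if a number of a shift passes 0.0417 or a number of a turn 7.16, either way. A call with a gripper value outside its range is refused whole. "claw" is the opening, from -1 (shut) to 1 (fully open), so that 0 is half open, set as the call begins (left out, the last holds). The fingers move at their own pace and stop on an object; "force" is the grip in N (left out, the last holds). Time passes only in rows, so rows that do not move let the fingers close. It gives the time, the measured TCP pose, the force and the opening at its end, in the units of the state.
- robot.read_state(): the state, without advancing time (a new reading comes with each control period).
- optics.capture(name): name is "scene" or "top"; returns a dict with "frame" (384x512x3 uint8, red, green, blue), "K" (3x3 intrinsics, pixels), "D" ([k1, k2, p1, p2, k3] as OpenCV has them; the pictures are not rectified), "extrinsics" (4x4, takes a point from camera to world coordinates). Camera axes: x right, y down, z forward; pixel columns grow to the right and rows downward; lengths in mm; the calibration is good to about 2 mm. A picture is of the moment at which its call begins. There is no depth.
- robot.finish_job(): hands the job in, once; it reports no verdict.
The state is a dict: "t": time; "joint_pos": joint angles; "joint_velocities": joint speeds; "effort": joint torques, N m; "tool_pos": TCP position; "eef_rot": TCP orientation; "wrist_force": force on the tool from outside, world axes, zero at the start; "torque": the same for the moment, N m; "width": finger opening in mm.
Only numpy, scipy, OpenCV 4.12 (cv2) and the standard library are available. Lean on these libraries where they do the work, as an engineer would, in place of code of your own. Each camera call takes 0.05 s, during which the arm holds its last target.

## Working session

There is one attempt and no reset: what is moved stays moved. The work goes in short steps, Python scripts to look and compute and a tool call to move; the robot and the scene stay as the last step left them, time stands still between calls to the robot, and variables do not carry over. Pictures are saved under pics/ and viewed, and the job is handed in when it is done.

Besides the shell and the picture viewer there is one more tool, called after ">>>" by a JSON object that holds its "fn" and its "kwargs". carry_out: Moves the arm, as the interface text tells. Its arguments: {"type":"object","properties":{"increments":{"type":"array","items":{"type":"array","items":{"type":"array","items":{"type":"number"}}}},"claw":{"type":"number"},"force":{"type":"number"}},"required":["increments"]}

```bash
mkdir -p pics; ls
python3 - <<'E'
from plant import robot, optics
import cv2,numpy as np
s=robot.read_state()
for k,v in s.items(): print(k,np.round(v,3).tolist())
for n in("scene","top"):
    c=optics.capture(n); cv2.imwrite(f"pics/{n}0.png",c["frame"][:,:,::-1]); np.savez(f"pics/{n}0.npz",**c)
    print(n,c["K"],c["D"],c["extrinsics"])
E
```

```text
pics
t 0.0
joint_pos [-1.298, 0.088, 1.372, -0.0, 1.684, -0.103]
joint_velocities [-0.0, -0.003, -0.002, -0.0, 0.001, 0.001]
effort [0.0, -34.018, -30.242, 0.072, 0.033, -0.0]
tool_pos [201.673, -511.063, 193.793]
eef_rot [[0.367, -0.001, 0.93], [-0.93, 0.002, 0.367], [-0.002, -1.0, 0.0]]
wrist_force [-0.161, -0.119, 0.18]
torque [0.011, 0.011, 0.022]
width 93.936
scene [[357.16935196   0.         251.87792893]
 [  0.         357.16935196 193.13013983]
 [  0.           0.           1.        ]] [-0.03201632  0.          0.          0.          0.        ] [[-8.94321492e-01 -3.34898658e-01  2.96701799e-01  2.43660497e+02]
 [-4.47413981e-01  6.64746100e-01 -5.98275315e-01  3.15377548e+02]
 [ 3.13023681e-03 -6.67799005e-01 -7.44335066e-01  7.96007741e+02]
 [ 0.00000000e+00  0.00000000e+00  0.00000000e+00  1.00000000e+00]]
top [[461.18250463   0.         258.25776679]
 [  0.         461.18250463 194.08777233]
 [  0.           0.           1.        ]] [-0.13816175  0.          0.          0.          0.        ] [[-2.10293194e-02 -9.88162190e-01  1.51964650e-01  3.60855196e+02]
 [-9.99758946e-01  1.98252151e-02 -9.43457699e-03 -2.39344335e+02]
 [ 6.31016037e-03 -1.52126421e-01 -9.88340900e-01  1.23453288e+03]
 [ 0.00000000e+00  0.00000000e+00  0.00000000e+00  1.00000000e+00]]
```

View pics/scene0.png

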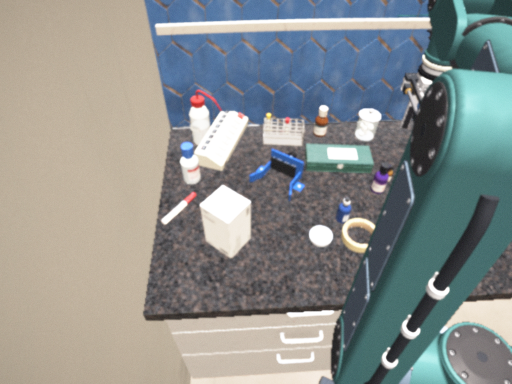

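View pics/top0.png

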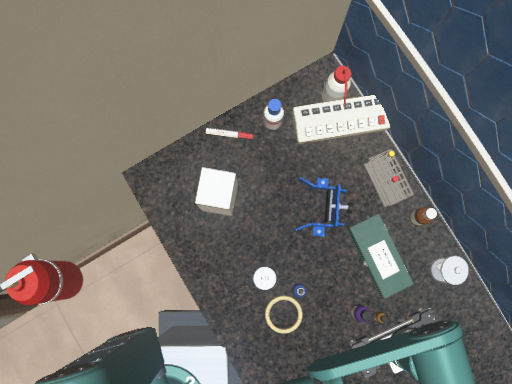

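Run:
```python
import cv2
a=cv2.imread("pics/top0.png"); cv2.imwrite("pics/t0h.png",cv2.resize(a[160:250,285:365],None,fx=7,fy=6.6,interpolation=cv2.INTER_CUBIC))
cv2.imwrite("pics/t0c.png",cv2.resize(a[110:230,180:300],None,fx=5,fy=5,interpolation=cv2.INTER_CUBIC))
a=cv2.imread("pics/scene0.png"); cv2.imwrite("pics/s0.png",cv2.resize(a[135:260,155:315],None,fx=4.8,fy=4.8,interpolation=cv2.INTER_CUBIC))
```

```text
(no output)
```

View pics/t0h.png

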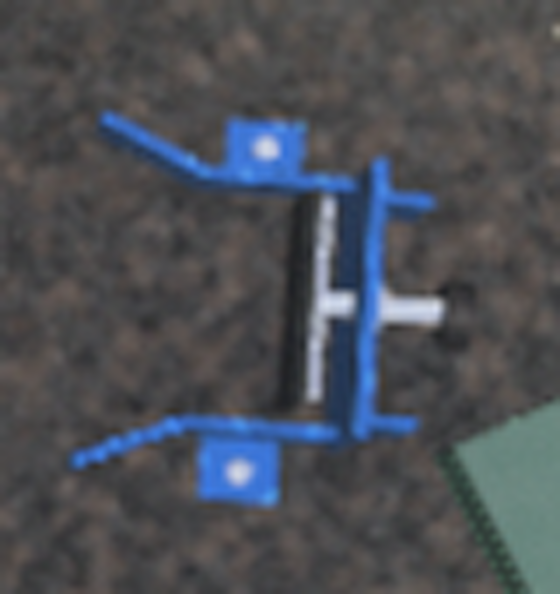

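View pics/t0c.png

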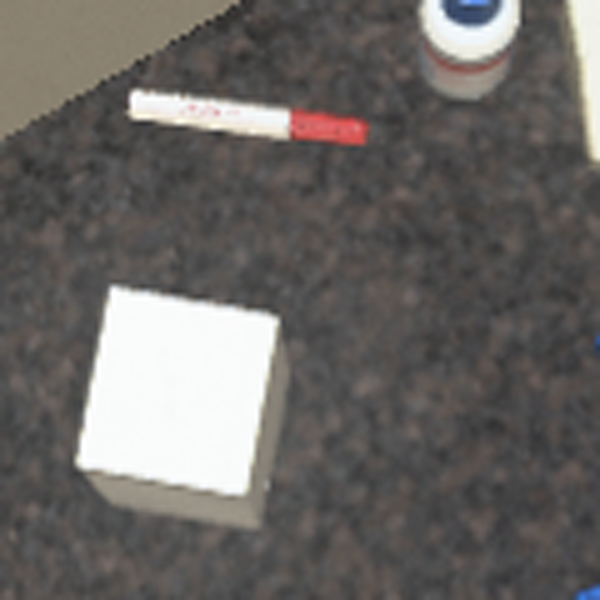

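View pics/s0.png

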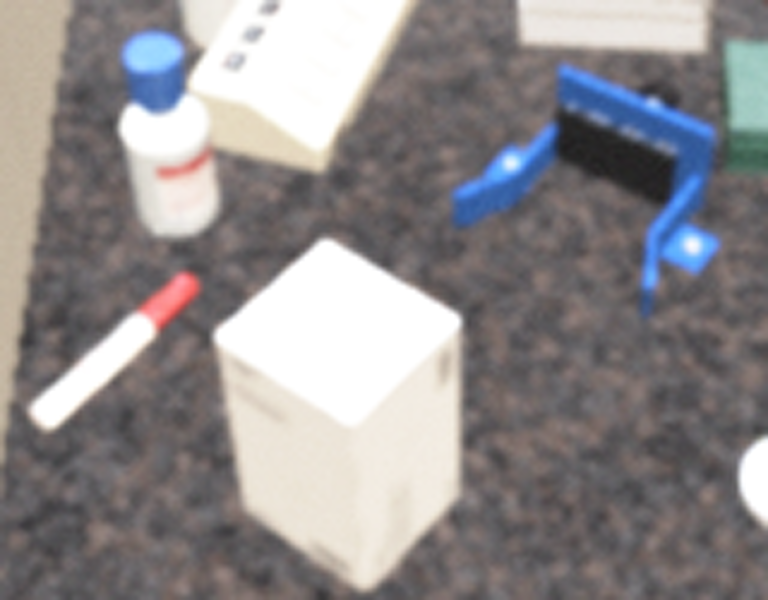

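```bash
cat > h.py <<'E'
import numpy as np,cv2
def ray(c,px,z):
    p=cv2.undistortPoints(np.array(px,float).reshape(-1,1,2),c["K"],c["D"]).reshape(-1,2)
    d=np.c_[p,np.ones(len(p))]@c["extrinsics"][:3,:3].T; o=c["extrinsics"][:3,3]
    return o+d*((z-o[2])/d[:,2])[:,None]
def proj(c,P):
    E=np.linalg.inv(c["extrinsics"]); return cv2.projectPoints(np.array(P,float).reshape(-1,1,3),cv2.Rodrigues(E[:3,:3])[0],E[:3,3],c["K"],c["D"])[0].reshape(-1,2)
def topface(c,box,thr=225):
    x0,y0,x1,y1=box; g=c["frame"].min(2); m=np.zeros_like(g); m[y0:y1,x0:x1]=(g[y0:y1,x0:x1]>thr)*255
    k=max(cv2.findContours(m,cv2.RETR_EXTERNAL,cv2.CHAIN_APPROX_NONE)[0],key=cv2.contourArea)
    return k.reshape(-1,2)
E
python3 - <<'E'
from h import *
t=dict(np.load("pics/top0.npz")); s=dict(np.load("pics/scene0.npz"))
for k,thr in((t,225),(t,200)):
    c=topface(k,(185,155,250,220),thr)
    w=ray(k,c,151)[:,:2].astype(np.float32); r=cv2.minAreaRect(w); print(r, cv2.boxPoints(r).tolist())
print("carton px",ray(t,[(202,167.4),(236,173.2),(229.2,209),(195.4,203.4)],151))
print("carton bottom (scene)",ray(s,[(155+362/4.8,135+588/4.8),(155+458/4.8,135+495/4.8),(155+242/4.8,135+500/4.8)],0), "top",ray(s,[(155+352/4.8,135+427/4.8),(155+462/4.8,135+320/4.8),(155+215/4.8,135+335/4.8),(155+327/4.8,135+238/4.8)],151))
print("mouth, bend, end z30",ray(t,[(300,177.9),(296.1,230),(314.3,187.3),(311.4,224.1)],30))
f=lambda x,y:(285+x/7,160+y/6.6)
# rail lines inner
R=ray(t,[f(205,183),f(350,190),f(188,420),f(340,430)],30); print("rails",R)
print("screw",ray(t,[f(325,303),f(445,310)],38))
print("plate top",ray(t,[f(380,160),f(365,437)],65))
print("tabs",ray(t,[f(265,149),f(238,471)],3))
print("scene bolts",ray(s,[(155+511/4.8,135+163/4.8),(155+691/4.8,135+244/4.8)],3))
print("bottle",ray(t,[(274.5,104)],134),"marker",ray(t,[(206,131),(253,136)],9))
print("petri",ray(t,[(264.5,278.5)],15),"blue",ray(t,[(300,291)],92))
E
```

```text
((544.5618896484375, -146.99270629882812), (81.0479965209961, 86.70575714111328), 78.74166870117188) [[494.1316223144531, -178.27297973632812], [579.1688842773438, -195.2008056640625], [594.9921875, -115.71243286132812], [509.95489501953125, -98.78460693359375]]
((544.6517944335938, -146.9346466064453), (81.91558837890625, 87.88671112060547), 78.92594909667969) [[493.65960693359375, -178.6892547607422], [579.9098510742188, -195.57032775878906], [595.6439819335938, -115.18003845214844], [509.39373779296875, -98.29896545410156]]
carton px [[ 595.03389534 -115.90055952  151.        ]
 [ 579.12089666 -197.46327954  151.        ]
 [ 493.14405099 -180.19581241  151.        ]
 [ 508.08700322 -100.01998817  151.        ]]
carton bottom (scene) [[ 510.59458053 -100.02944025    0.        ]
 [ 491.6827647  -177.16548217    0.        ]
 [ 598.07052549 -119.78125082    0.        ]] top [[ 506.39120181  -95.78980278  151.        ]
 [ 489.91305576 -178.02787044  151.        ]
 [ 593.90203273 -114.78614502  151.        ]
 [ 577.16544148 -196.44753851  151.        ]]
mouth, bend, end z30 [[ 587.42236
[... 306 characters left out ...]
  ]
 [ 459.46068441 -447.11078584   30.        ]]
screw [[ 509.56399245 -442.27838713   38.        ]
 [ 505.77390129 -487.65836005   38.        ]]
plate top [[ 562.25191918 -460.75943238   65.        ]
 [ 453.66441327 -450.1535724    65.        ]]
tabs [[ 578.38742794 -427.60300473    3.        ]
 [ 445.90531938 -411.7164461     3.        ]]
scene bolts [[ 578.73949765 -427.97031165    3.        ]
 [ 445.19953599 -413.12900356    3.        ]]
bottle [[ 757.45070662 -295.31492818  134.        ]] marker [[ 728.11560222 -110.70056148    9.        ]
 [ 711.042584   -239.99423154    9.        ]]
petri [[ 324.80236246 -262.60697119   15.        ]] blue [[ 294.60953602 -347.32402351   92.        ]]
```

Run:
```python
from h import *
t=dict(np.load("pics/top0.npz"))
W=ray(t,[(125,172),(335,55),(220,335)],0); print(W)
n=np.array([-(W[1]-W[0])[1],(W[1]-W[0])[0]]);n/=np.linalg.norm(n)
for p in [(544,-147),(555,-85),(643,-45),(467,-45),(600,-45),(640,-60)]: print(p,(np.array(p)-W[0][:2])@n)
def R(h): return None
from plant import robot
s=robot.read_state(); Rm=np.array(s["eef_rot"]);p=s["tool_pos"]
for tg in [(557,-60,290)]: print((Rm.T@(np.array(tg)-p)).round(1))
```

```text
[[ 619.64747206  114.92576034    0.        ]
 [ 953.53345982 -481.82823961    0.        ]
 [ 179.06444237 -143.00849493    0.        ]]
(544, -147) -193.90825544848008
(555, -85) -154.03569982368154
(643, -45) -57.707981910405415
(467, -45) -211.30153579220115
(600, -45) -95.2336797337987
(640, -60) -67.65015671621424
[-289.4  -95.4  496.1]
```

>>> {"fn": "carry_out", "kwargs": {"increments": [[[0,-0.04,0,0,0,0],[0,-0.04,0.01,0,0,0],[-0.018,-0.002,0.031,0,-3,0],[-0.018,-0.002,0.031,0,0,0],[-0.018,-0.002,0.031,0,0,0],[-0.018,-0.002,0.031,0,0,0],[-0.018,-0.002,0.031,0,0,0],[-0.018,-0.002,0.031,0,0,0]]], "claw": 0.1, "force": 20}}

```text
t: 0.77
tool_pos: [336.1, -326.9, 278.7]
eef_rot: [[0.404, -0.009, 0.915], [-0.914, 0.027, 0.404], [-0.029, -1.0, 0.002]]
wrist_force: [0.3, 0.0, 0.3]
width: 52.0
```

```bash
cat > go.py <<'E'
import sys,numpy as np
from plant import robot
from scipy.spatial.transform import Rotation as Ro
s=robot.read_state();R=np.array(s["eef_rot"]);p=np.array(s["tool_pos"])
a=[float(v) for v in sys.argv[1:]]
print("t",round(s["t"],2),"p",p.round(1),"F",np.round(s["wrist_force"],2),"q",np.round(s["joint_pos"],2),"w",s["width"])
print("head",np.degrees(np.arctan2(R[1,2],R[0,2])).round(2))
if a:
    h=np.radians(a[3]);T=np.c_[[np.sin(h),-np.cos(h),0],[0,0,-1],[np.cos(h),np.sin(h),0]]
    print("d",(R.T@(np.array(a[:3])-p)).round(1),"rot",np.degrees(Ro.from_matrix(R.T@T).as_rotvec()).round(2))
E
python3 go.py 557 -60 290 80
```

```text
t 0.77 p [ 336.1 -326.9  278.7] F [0.35 0.05 0.34] q [-0.9  -0.07  1.37  0.01  1.87  0.26] w 52.034347349346696
head 23.83
d [-155.1   -6.1  309.9] rot [ -0.92 -56.16  -1.44]
```

>>> {"fn": "carry_out", "kwargs": {"increments": [[[-0.018,-0.002,0.036,0,0,0],[-0.018,-0.002,0.036,0,0,0],[-0.018,-0.002,0.036,0,0,0],[-0.018,-0.002,0.036,0,0,0],[-0.018,-0.002,0.036,0,0,0],[-0.018,-0.002,0.036,0,0,0],[-0.018,-0.002,0.036,0,0,0],[-0.018,-0.002,0.036,0,0,0]]]}}

```text
t: 1.43
tool_pos: [545.0, -67.4, 297.0]
eef_rot: [[0.401, -0.014, 0.916], [-0.915, 0.028, 0.401], [-0.031, -1.0, -0.001]]
wrist_force: [0.7, -1.6, -0.5]
width: 51.6
```

>>> {"fn": "carry_out", "kwargs": {"increments": [[[0,0,0,0,-7,0],[0,0,0,0,-7,0],[0,0,0,0,-7,0],[0,0,0,0,-7,0],[0,0,0,0,-7,0],[0,0,0,0,-7,0],[0,0,0,0,-7,0],[0,0,0,0,-7,0]]]}}

```text
t: 2.1
tool_pos: [548.8, -55.9, 289.0]
eef_rot: [[0.988, -0.026, 0.154], [-0.153, 0.034, 0.988], [-0.031, -0.999, 0.029]]
wrist_force: [0.3, 0.2, -0.2]
width: 51.8
```

```bash
python3 go.py 557 -60 290 79
```

```text
t 2.1 p [548.8 -55.9 289. ] F [ 0.29  0.25 -0.19] q [-0.22  0.12  1.15  0.03  1.9  -0.06] w 51.8243129933375
head 81.14
d [ 8.7 -1.4 -2.7] rot [-1.65  2.17 -1.8 ]
```

>>> {"fn": "carry_out", "kwargs": {"increments": [[[0.008,0,0,-1.6,2.2,-1.8],[0,0.035,0,0,0,0],[0,0.035,0,0,0,0],[0,0.035,0,0,0,0],[0,0.035,0,0,0,0],[0,0,0,0,0,0]]]}}

```text
t: 2.6
tool_pos: [557.3, -57.2, 143.4]
eef_rot: [[0.982, 0.003, 0.188], [-0.188, -0.001, 0.982], [0.003, -1.0, -0.001]]
wrist_force: [-0.9, -0.1, -1.7]
width: 51.8
```

```bash
python3 go.py 556 -82 131 79
python3 - <<'E'
from plant import optics
import cv2,numpy as np
for n in("scene","top"):
    c=optics.capture(n); cv2.imwrite(f"pics/{n}1.png",c["frame"][:,:,::-1])
a=cv2.imread("pics/top1.png")[110:260,150:350];cv2.imwrite("pics/t1.png",cv2.resize(a,None,fx=4,fy=4))
E
```

```text
t 2.6 p [557.3 -57.2 143.4] F [-0.86 -0.06 -1.65] q [-0.2   0.12  1.43 -0.    1.58 -0.01] w 51.777091051320156
head 79.18
d [  3.3  12.4 -24.6] rot [0.03 0.18 0.2 ]
```

View pics/t1.png

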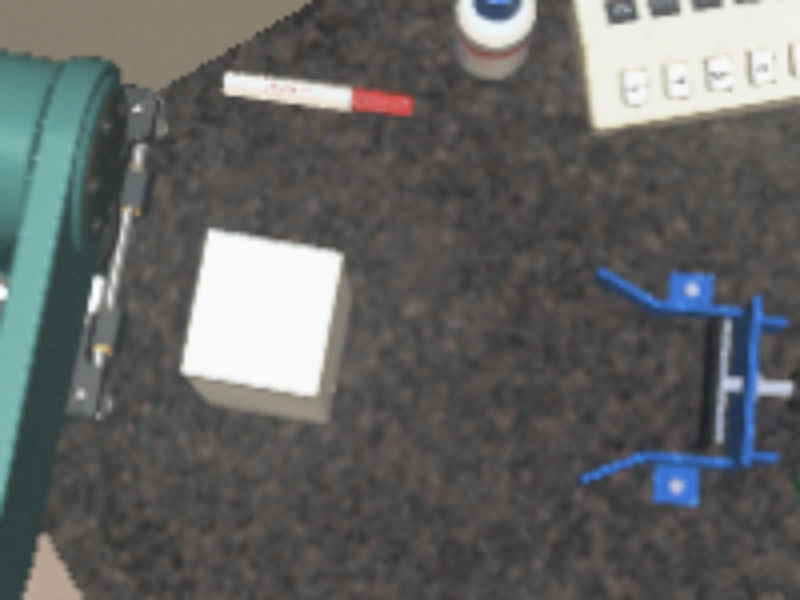

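View pics/scene1.png

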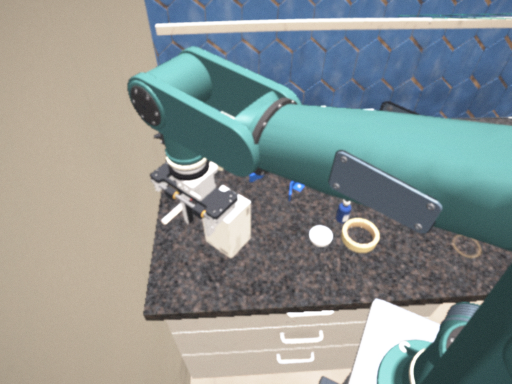

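>>> {"fn": "carry_out", "kwargs": {"increments": [[[0.001,0.006,-0.01,0,0,0],[0.001,0.006,-0.01,0,0,0],[0,0,-0.008,0,0,0],[0,0,-0.004,0,0,0],[0,0,-0.004,0,0,0],[0,0,-0.004,0,0,0],[0,0,-0.004,0,0,0],[0,0,-0.004,0,0,0]]]}}

```text
t: 3.37
tool_pos: [562.1, -113.5, 153.8]
eef_rot: [[0.981, 0.04, 0.189], [-0.189, -0.01, 0.982], [0.041, -0.999, -0.003]]
wrist_force: [0.1, 0.1, 0.3]
width: 51.7
```

```bash
python3 go.py 552 -102 132 79
```

```text
t 3.37 p [ 562.1 -113.5  153.8] F [0.11 0.11 0.31] q [-0.3   0.12  1.42  0.    1.56 -0.11] w 51.694931532299165
head 79.11
d [-12.9  21.3   9.5] rot [0.15 0.11 2.37]
```

>>> {"fn": "carry_out", "kwargs": {"increments": [[[0,0,0,0,0,0]]]}}

```text
t: 3.45
tool_pos: [562.0, -114.4, 154.2]
eef_rot: [[0.981, 0.041, 0.19], [-0.189, -0.011, 0.982], [0.042, -0.999, -0.003]]
wrist_force: [-0.2, -0.3, -0.6]
width: 51.8
```

```bash
python3 go.py 552 -102 132 79
python3 - <<'E'
from plant import optics
import cv2,numpy as np
n="top";c=optics.capture(n); cv2.imwrite(f"pics/{n}2.png",c["frame"][:,:,::-1])
a=cv2.imread("pics/top2.png")[110:260,150:350];cv2.imwrite("pics/t2.png",cv2.resize(a,None,fx=4,fy=4))
c=optics.capture("scene");cv2.imwrite("pics/s2.png",cv2.resize(c["frame"][135:260,135:295,::-1],None,fx=4.8,fy=4.8,interpolation=cv2.INTER_CUBIC))
E
python3 go.py
```

```text
t 3.45 p [ 562.  -114.4  154.2] F [-0.22 -0.35 -0.6 ] q [-0.3   0.12  1.42  0.    1.56 -0.11] w 51.78381709665011
head 79.06
d [-13.1  21.6  10.4] rot [0.18 0.07 2.4 ]
t 3.55 p [ 562.1 -113.7  154. ] F [-0.23 -0.06  0.07] q [-0.3   0.12  1.42  0.    1.56 -0.11] w 51.50742803669251
head 79.09
```

View pics/t2.png

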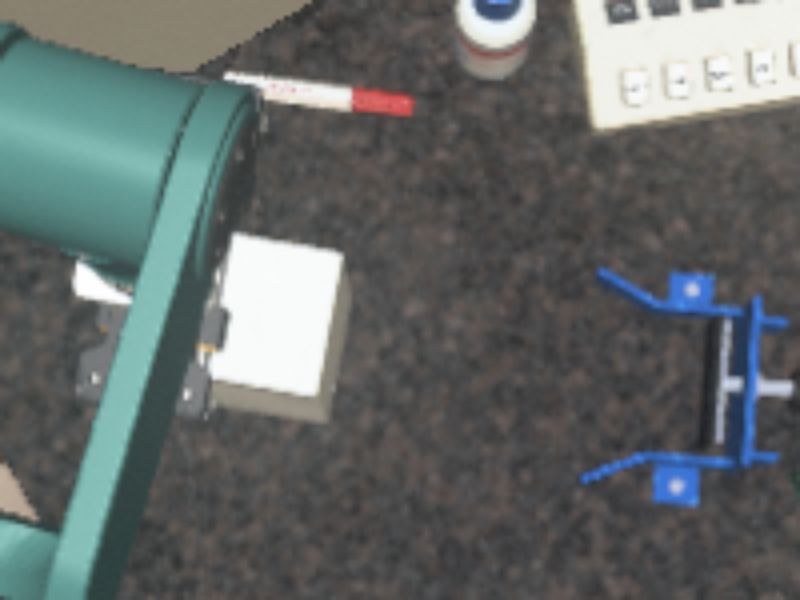

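View pics/s2.png

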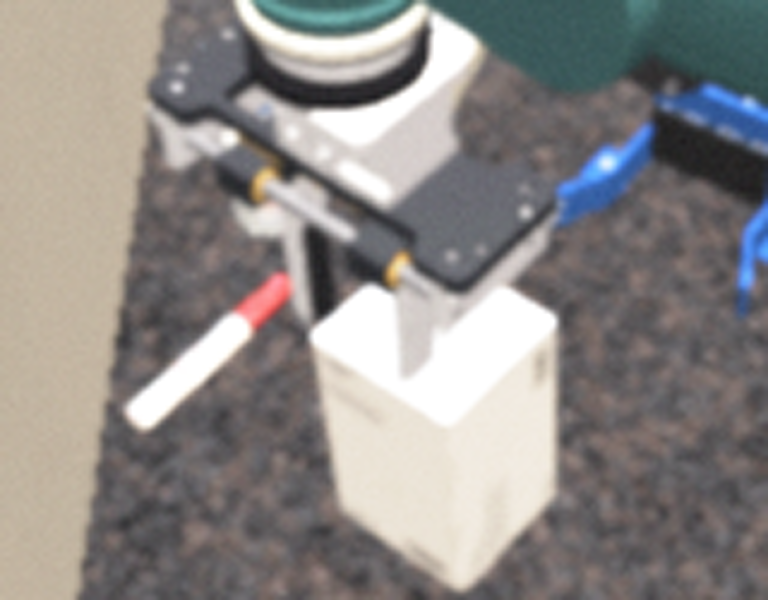

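Run:
```python
from h import *
from plant import robot
c=dict(np.load("pics/scene0.npz"));s=robot.read_state();R=np.array(s["eef_rot"]);p=np.array(s["tool_pos"])
for x in(-38,-26,26,38):
  for z in(-8,8):
    q=p+R@np.array([x,14,z]); print(x,z,q.round(0),((proj(c,q)-[135,135])*4.8).round(0))
```

```text
-38 -8 [ 524. -114.  138.] [[436. 402.]]
-38 8 [527. -99. 138.] [[415. 423.]]
-26 -8 [ 536. -117.  139.] [[418. 390.]]
-26 8 [ 539. -101.  139.] [[396. 410.]]
26 -8 [ 587. -127.  141.] [[338. 337.]]
26 8 [ 590. -111.  141.] [[316. 356.]]
38 -8 [ 598. -129.  142.] [[320. 325.]]
38 8 [ 601. -113.  142.] [[298. 344.]]
```

>>> {"fn": "carry_out", "kwargs": {"increments": [[[0,-0.01,0,0,0,0],[0,-0.01,0,0,0,0],[0,0,0.02,0,0,1.2],[0,0,0.02,0,0,1.2],[0,0,0,0,0,0],[0,0,0,0,0,0]]]}}

```text
t: 4.05
tool_pos: [569.5, -72.4, 179.3]
eef_rot: [[0.982, 0.001, 0.189], [-0.189, -0.003, 0.982], [0.001, -1.0, -0.003]]
wrist_force: [-0.3, -0.5, 0.2]
width: 51.6
```

```bash
python3 go.py 556 -72 132 79
python3 - <<'E'
from plant import optics,robot
import cv2,numpy as np
from h import *
c=optics.capture("scene");cv2.imwrite("pics/s3.png",cv2.resize(c["frame"][135:260,135:295,::-1],None,fx=4.8,fy=4.8,interpolation=cv2.INTER_CUBIC))
s=robot.read_state();R=np.array(s["eef_rot"]);p=np.array(s["tool_pos"])
for x in(-38,-26,26,38):
  for z in(-8,8):
    q=p+R@np.array([x,14,z]); print(x,z,q.round(0),((proj(c,q)-[135,135])*4.8).round(0))
E
python3 go.py 556 -72 132 79
```

```text
t 4.05 p [569.5 -72.4 179.3] F [-0.3  -0.52  0.17] q [-0.22  0.14  1.34 -0.    1.66 -0.03] w 51.621375447392616
head 79.13
d [-13.4  47.3  -2.1] rot [0.15 0.13 0.06]
-38 -8 [531. -73. 165.] [[376. 424.]]
-38 8 [534. -57. 165.] [[353. 447.]]
-26 -8 [543. -75. 165.] [[356. 412.]]
-26 8 [546. -60. 165.] [[333. 434.]]
26 -8 [594. -85. 166.] [[275. 358.]]
26 8 [597. -69. 166.] [[251. 379.]]
38 -8 [605. -87. 166.] [[257. 346.]]
38 8 [608. -72. 166.] [[233. 367.]]
t 4.1 p [569.6 -72.3 179.5] F [-0.01  0.74  0.05] q [-0.22  0.14  1.34 -0.    1.66 -0.03] w 51.63776437045161
head 79.12
d [-13.5  47.5  -2.2] rot [0.11 0.12 0.1 ]
```

View pics/s3.png

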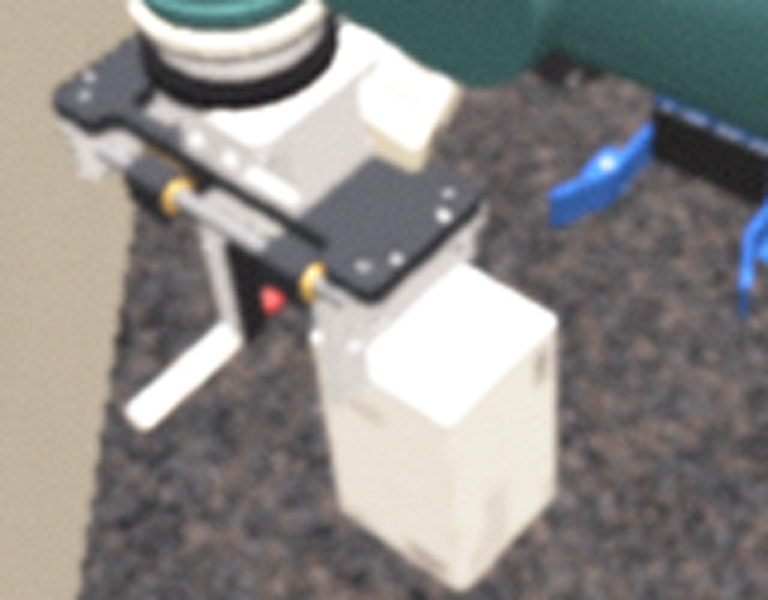

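>>> {"fn": "carry_out", "kwargs": {"increments": [[[0,0,0,0,0,0],[0,0,0,0,0,0],[0,0,0,0,0,0],[0,0,0,0,0,0]]]}}

```text
t: 4.43
tool_pos: [568.9, -74.3, 180.3]
eef_rot: [[0.982, 0.002, 0.191], [-0.191, -0.004, 0.982], [0.003, -1.0, -0.003]]
wrist_force: [0.8, -0.2, -0.5]
width: 51.3
```

>>> {"fn": "carry_out", "kwargs": {"increments": [[[-0.0065,0.01,0.01,0,0,0],[-0.0065,0.01,0.01,0,0,0],[0,0,0,0,0,0],[0,0,0,0,0,0]]]}}

```text
t: 4.77
tool_pos: [559.6, -54.2, 160.1]
eef_rot: [[0.981, 0.003, 0.194], [-0.194, -0.005, 0.981], [0.004, -1.0, -0.004]]
wrist_force: [-0.9, 0.3, -0.3]
width: 51.7
```

>>> {"fn": "carry_out", "kwargs": {"increments": [[[0,0.01,0,0,0,0],[0,0.01,0,0,0,0],[0,0,0,0,0,0],[0,0,0,0,0,0]]]}}

```text
t: 5.1
tool_pos: [560.5, -56.4, 139.1]
eef_rot: [[0.981, 0.005, 0.196], [-0.196, -0.006, 0.981], [0.006, -1.0, -0.005]]
wrist_force: [-1.1, 0.2, 0.3]
width: 51.8
```

>>> {"fn": "carry_out", "kwargs": {"increments": [[[0,0.004,-0.006,0,0.5,0.3],[0,0.004,-0.006,0,0,0],[0,0,-0.006,0,0,0],[0,0,0,0,0,0]]]}}

```text
t: 5.43
tool_pos: [556.8, -76.6, 130.2]
eef_rot: [[0.979, -0.001, 0.205], [-0.205, -0.006, 0.979], [0.0, -1.0, -0.006]]
wrist_force: [-0.2, 0.1, 0.7]
width: 51.5
```

```bash
python3 go.py 554 -98 131 79
python3 - <<'E'
from plant import optics,robot
import cv2,numpy as np
from h import *
c=optics.capture("scene");cv2.imwrite("pics/s4.png",cv2.resize(c["frame"][135:260,135:295,::-1],None,fx=4.8,fy=4.8,interpolation=cv2.INTER_CUBIC))
E
```

```text
t 5.43 p [556.8 -76.6 130.2] F [-0.18  0.05  0.69] q [-0.23  0.14  1.45 -0.01  1.56 -0.03] w 51.48556488285688
head 78.14
d [  1.7  -0.6 -21.6] rot [ 0.33 -0.86  0.  ]
```

View pics/s4.png

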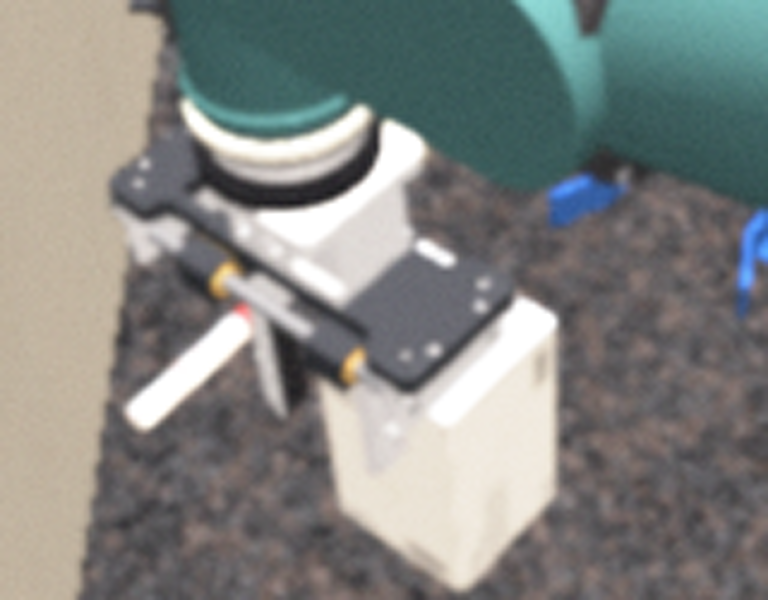

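>>> {"fn": "carry_out", "kwargs": {"increments": [[[0,0,-0.004,0,-0.8,0],[0,0,-0.004,0,0,0],[0,0,-0.004,0,0,0],[0,0,-0.003,0,0,0]]]}}

```text
t: 5.82
tool_pos: [554.1, -92.0, 131.1]
eef_rot: [[0.982, 0.0, 0.19], [-0.19, -0.005, 0.982], [0.001, -1.0, -0.005]]
wrist_force: [-0.8, 0.3, 0.1]
width: 51.9
```

>>> {"fn": "carry_out", "kwargs": {"increments": [[[0,0,-0.003,0,0,0],[0,0,-0.003,0,0,0]]]}}

```text
t: 5.98
tool_pos: [553.0, -98.4, 131.6]
eef_rot: [[0.982, 0.001, 0.19], [-0.19, -0.005, 0.982], [0.002, -1.0, -0.004]]
wrist_force: [-1.2, 3.3, 2.2]
width: 51.8
```

>>> {"fn": "carry_out", "kwargs": {"increments": [[[0,0,-0.003,0,0,0],[0,0,-0.003,0,0,0]]]}}

```text
t: 6.15
tool_pos: [552.4, -103.4, 132.6]
eef_rot: [[0.982, 0.003, 0.189], [-0.189, -0.002, 0.982], [0.004, -1.0, -0.001]]
wrist_force: [0.2, 1.3, 1.7]
width: 51.8
```

>>> {"fn": "carry_out", "kwargs": {"increments": [[[0,0.001,-0.004,0,0,0],[0,0.001,-0.004,0,0,0],[0,0.001,-0.004,0,0,0],[0,0.001,-0.004,0,0,0]]]}}

```text
t: 6.48
tool_pos: [550.3, -119.5, 130.0]
eef_rot: [[0.982, 0.007, 0.188], [-0.188, -0.001, 0.982], [0.007, -1.0, 0.0]]
wrist_force: [0.5, 1.9, 1.4]
width: 51.6
```

>>> {"fn": "carry_out", "kwargs": {"increments": [[[0,0.0005,-0.004,0,0,0],[0,0.0005,-0.004,0,0,0],[0,0.0005,-0.004,0,0,0],[0,0.0005,-0.004,0,0,0]]]}}

```text
t: 6.82
tool_pos: [546.7, -137.7, 127.5]
eef_rot: [[0.982, 0.006, 0.188], [-0.188, -0.002, 0.982], [0.007, -1.0, -0.001]]
wrist_force: [-0.4, 0.9, 1.2]
width: 52.0
```

```bash
python3 go.py 554 -98 131 79
python3 - <<'E'
from plant import optics,robot
import cv2,numpy as np
c=optics.capture("scene");cv2.imwrite("pics/s5.png",cv2.resize(c["frame"][135:260,135:295,::-1],None,fx=4.8,fy=4.8,interpolation=cv2.INTER_CUBIC))
E
```

```text
t 6.82 p [ 546.7 -137.7  127.5] F [-0.44  0.92  1.16] q [-0.35  0.14  1.45 -0.    1.55 -0.16] w 51.96314369578447
head 79.14
d [-0.3 -3.5 40.4] rot [0.06 0.15 0.37]
```

View pics/s5.png

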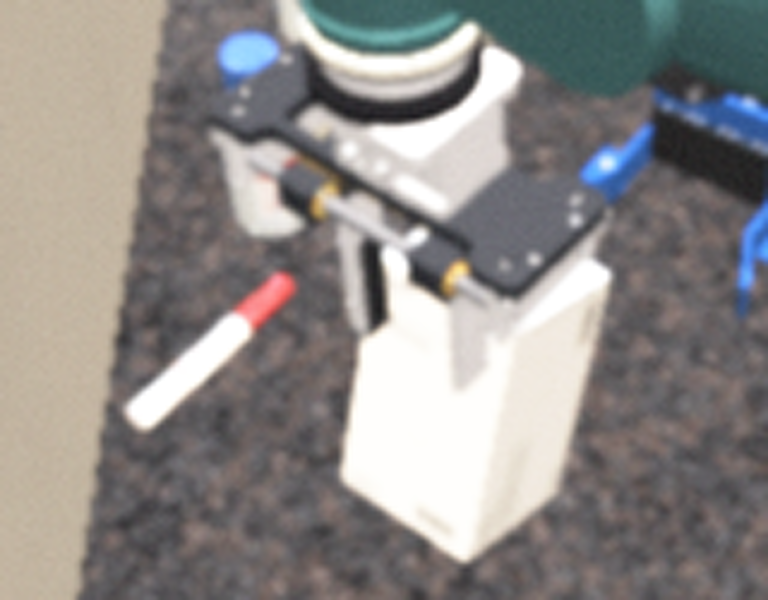

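>>> {"fn": "carry_out", "kwargs": {"increments": [[[0,-0.0005,-0.003,0,0,0],[0,-0.0005,-0.003,0,0,0],[0,-0.0005,-0.003,0,0,0],[0,-0.0005,-0.003,0,0,0],[0,-0.0005,-0.003,0,0,0],[0,-0.0005,-0.003,0,0,0]]]}}

```text
t: 7.37
tool_pos: [541.7, -159.1, 129.2]
eef_rot: [[0.982, 0.003, 0.19], [-0.19, -0.005, 0.982], [0.004, -1.0, -0.004]]
wrist_force: [-0.1, -0.5, 0.9]
width: 51.9
```

>>> {"fn": "carry_out", "kwargs": {"increments": [[[0,-0.0005,-0.002,0,0,0],[0,-0.0005,-0.002,0,0,0],[0,-0.0005,-0.002,0,0,0],[0,-0.0005,-0.002,0,0,0],[0,0,0,0,0,0],[0,0,0,0,0,0]]]}}

```text
t: 7.87
tool_pos: [539.3, -168.9, 130.8]
eef_rot: [[0.982, 0.001, 0.191], [-0.191, -0.005, 0.982], [0.002, -1.0, -0.005]]
wrist_force: [-1.0, -0.7, 0.3]
width: 51.7
```

```bash
python3 go.py 554 -98 131 79
python3 - <<'E'
from plant import optics,robot
import cv2,numpy as np
c=optics.capture("scene");cv2.imwrite("pics/s6.png",cv2.resize(c["frame"][135:260,135:295,::-1],None,fx=4.8,fy=4.8,interpolation=cv2.INTER_CUBIC))
E
```

```text
t 7.87 p [ 539.3 -168.9  130.8] F [-1.01 -0.72  0.3 ] q [-0.4   0.14  1.44 -0.    1.56 -0.21] w 51.74501433963853
head 79.01
d [ 0.9 -0.6 72.4] rot [0.28 0.01 0.12]
```

View pics/s6.png

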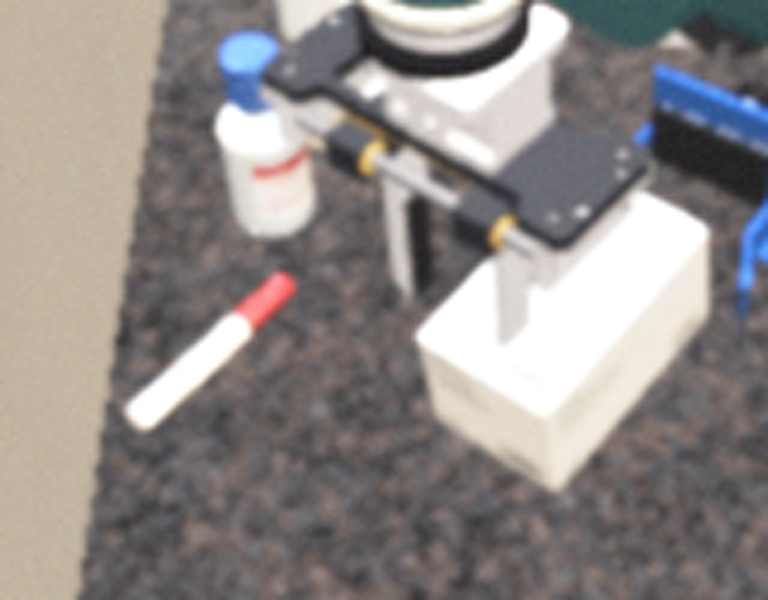

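>>> {"fn": "carry_out", "kwargs": {"increments": [[[0,-0.01,0.015,0,0,0],[0,0,0.015,0,0,0],[0,0,0.015,0,0,0],[0,0,0.015,0,0,0],[0,0,0.01,0,0,0],[0,0,0,0,0,0]]]}}

```text
t: 8.42
tool_pos: [552.9, -97.8, 140.5]
eef_rot: [[0.981, 0.001, 0.192], [-0.192, -0.005, 0.981], [0.002, -1.0, -0.005]]
wrist_force: [0.5, 0.3, 0.3]
width: 51.7
```

```bash
python3 go.py
python3 - <<'E'
from plant import optics,robot
import cv2,numpy as np
for n in("scene","top"):
    c=optics.capture(n); np.savez(f"pics/{n}7.npz",**c)
    f=c["frame"][:,:,::-1]; f=f[135:260,135:295] if n=="scene" else f[110:260,150:350]
    cv2.imwrite(f"pics/{n}7.png",cv2.resize(f,None,fx=4 if n=="top" else 4.8,fy=4 if n=="top" else 4.8,interpolation=cv2.INTER_CUBIC))
E
```

```text
t 8.42 p [552.9 -97.8 140.5] F [0.5  0.31 0.35] q [-0.27  0.13  1.43 -0.    1.58 -0.08] w 51.656197549389674
head 78.9
```

View pics/scene7.png

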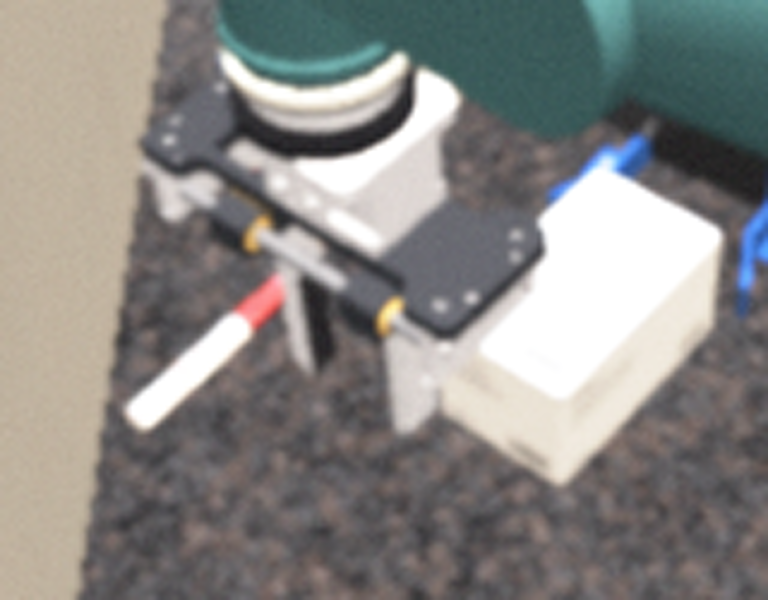

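View pics/top7.png

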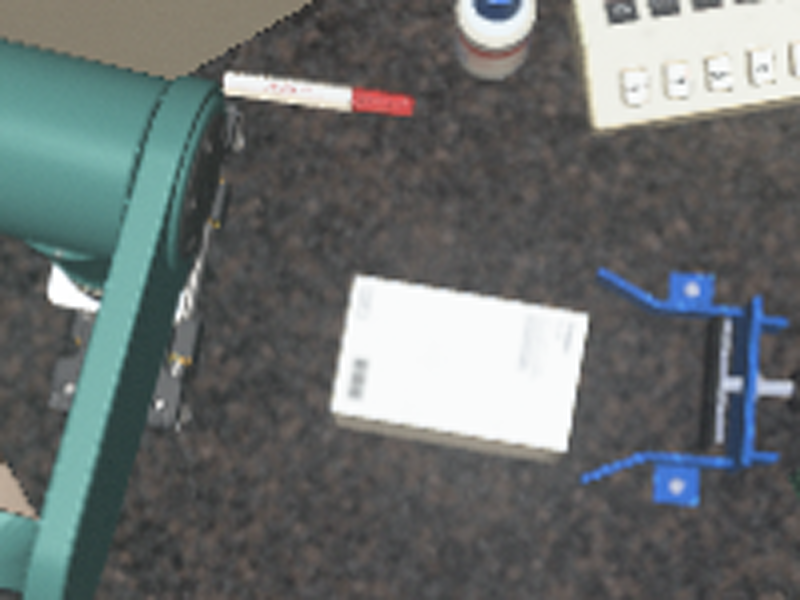

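```bash
cat > cart.py <<'E'
from h import *
O=np.array([509,-439.5]); hx=np.array([-0.107,-0.9943]); hy=np.array([0.9943,-0.107])
def meas(t,box,thr=215):
    w=ray(t,topface(t,box,thr),83)[:,:2]; r=cv2.minAreaRect(w.astype(np.float32)); b=cv2.boxPoints(r)
    e=max([b[1]-b[0],b[2]-b[1]],key=np.linalg.norm); 
    if e[1]>0:e=-e
    a=np.arctan2(e@hy,e@hx); c=np.array(r[0]); 
    u=e/np.linalg.norm(e); end=c-75.5*u
    print("c",c.round(1),"size",np.round(r[1],1),"dir",np.degrees(np.arctan2(u[1],u[0])).round(2),"holder",((c-O)@hx).round(1),((c-O)@hy).round(1),"yaw",a.round(3),"pusher end mid",end.round(1))
E
python3 - <<'E'
from cart import *
t=dict(np.load("pics/top7.npz"))
for th in(200,215,230): meas(t,(225,170,302,228),th)
print(ray(t,np.array([(358,275),(588,313),(567,452),(330,412)])/4+[150,110],83))
E
```

```text
c [ 521.8 -266.1] size [149.7  88.4] dir -100.75 holder -173.8 -5.8 yaw -0.08 pusher end mid [ 535.9 -191.9]
c [ 521.2 -266.1] size [149.4  87.1] dir -100.75 holder -173.7 -6.4 yaw -0.08 pusher end mid [ 535.3 -191.9]
c [ 521.5 -266.1] size [148.6  86.6] dir -100.94 holder -173.8 -6.1 yaw -0.084 pusher end mid [ 535.8 -192. ]
[[ 578.2704349  -203.53544303   83.        ]
 [ 550.91252491 -348.85321971   83.        ]
 [ 462.92098644 -332.72918998   83.        ]
 [ 491.16655927 -184.65264507   83.        ]]
```

```bash
python3 go.py 544 -115 42 83.9
```

```text
t 8.52 p [552.6 -99.5 140.4] F [0.34 0.45 0.36] q [-0.28  0.13  1.43 -0.01  1.58 -0.08] w 51.606160345558216
head 78.82
d [ -5.6  98.5 -16.3] rot [ 0.35 -5.08  0.06]
```

>>> {"fn": "carry_out", "kwargs": {"increments": [[[0,0.015,0,0,-1.5,0],[-0.002,0.015,-0.004,0,-1.5,0],[-0.002,0.015,-0.004,0,-1.5,0],[-0.001,0.015,-0.004,0,-0.5,0],[0,0.015,-0.003,0,0,0],[0,0.012,0,0,0,0],[0,0.008,0,0,0,0],[0,0,0,0,0,0]]]}}

```text
t: 9.18
tool_pos: [545.7, -122.5, 43.1]
eef_rot: [[0.994, 0.003, 0.109], [-0.109, -0.012, 0.994], [0.005, -1.0, -0.011]]
wrist_force: [-0.8, -1.3, 0.4]
width: 51.6
```

```bash
python3 go.py 538 -165 43 83.9
```

```text
t 9.18 p [ 545.7 -122.5   43.1] F [-0.79 -1.33  0.41] q [-0.32  0.18  1.57 -0.01  1.38 -0.2 ] w 51.62725204564845
head 83.74
d [ -3.    0.6 -43.1] rot [ 0.64 -0.16  0.27]
```

>>> {"fn": "carry_out", "kwargs": {"increments": [[[-0.0005,0,-0.007,0.3,0,0.1],[-0.0005,0,-0.007,0.3,0,0.1],[-0.0005,0,-0.007,0,0,0],[-0.0005,0,-0.007,0,0,0],[-0.0005,0,-0.006,0,0,0],[-0.0005,0,-0.004,0,0,0],[0,0,0,0,0,0]]]}}

```text
t: 9.77
tool_pos: [539.8, -167.0, 47.3]
eef_rot: [[0.994, 0.007, 0.111], [-0.111, -0.003, 0.994], [0.007, -1.0, -0.003]]
wrist_force: [0.6, 0.5, 0.5]
width: 51.7
```

```bash
python3 go.py 538 -165 43 83.9
```

```text
t 9.77 p [ 539.8 -167.    47.3] F [0.56 0.51 0.54] q [-0.4   0.19  1.55 -0.    1.39 -0.29] w 51.722557553907045
head 83.63
d [-2.1  4.2  1.8] rot [ 0.15 -0.26  0.4 ]
```

>>> {"fn": "carry_out", "kwargs": {"increments": [[[-0.001,0.002,-0.004,0.1,-0.2,0.2],[-0.001,0.002,-0.004,0,0,0.2],[-0.0005,0.001,-0.004,0,0,0],[0,0.0005,-0.003,0,0,0],[0,0.0005,-0.003,0,0,0]]]}}

```text
t: 10.18
tool_pos: [535.8, -181.4, 42.6]
eef_rot: [[0.994, 0.001, 0.107], [-0.107, 0.009, 0.994], [0.0, -1.0, 0.009]]
wrist_force: [0.4, 7.8, 5.7]
width: 51.7
```

>>> {"fn": "carry_out", "kwargs": {"increments": [[[0,0.0005,-0.003,0,0,0],[0,0.0005,-0.003,0,0,0],[0,0.0005,-0.003,0,0,0]]]}}

```text
t: 10.43
tool_pos: [535.3, -182.9, 42.7]
eef_rot: [[0.994, 0.001, 0.106], [-0.106, 0.024, 0.994], [-0.001, -1.0, 0.024]]
wrist_force: [-1.7, 6.8, 4.0]
width: 51.3
```

>>> {"fn": "carry_out", "kwargs": {"increments": [[[0,0.0005,-0.003,0,0,0],[0,0.0005,-0.003,0,0,0],[0,0.0005,-0.003,0,0,0]]]}}

```text
t: 10.68
tool_pos: [534.8, -184.0, 42.8]
eef_rot: [[0.994, 0.002, 0.105], [-0.105, 0.039, 0.994], [-0.003, -0.999, 0.039]]
wrist_force: [-0.7, 6.1, 4.7]
width: 51.9
```

```bash
python3 go.py 538 -185 43 83.9;python3 - <<'E'
from plant import optics,robot
from cart import *
c=optics.capture("top"); 
f=c["frame"][110:260,150:350,::-1]; cv2.imwrite(f"pics/top8.png",cv2.resize(f,None,fx=4,fy=4,interpolation=cv2.INTER_CUBIC)); meas(c,(225,170,302,228))
E
```

```text
t 10.68 p [ 534.8 -184.    42.8] F [-0.69  6.14  4.74] q [-0.45  0.21  1.54  0.04  1.41 -0.36] w 51.905146542306944
head 83.98
d [ 3.3 -0.2 -0.7] rot [-2.24  0.08 -0.15]
c [ 519.9 -283.3] size [122.9  87.4] dir -99.64 holder -156.4 -5.9 yaw -0.061 pusher end mid [ 532.5 -208.9]
```

View pics/top8.png

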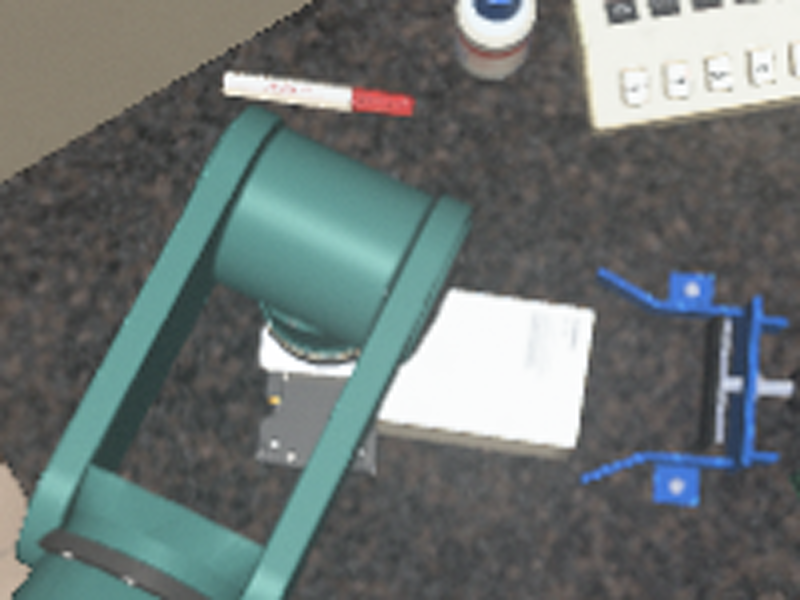

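>>> {"fn": "carry_out", "kwargs": {"increments": [[[0.0005,-0.001,-0.003,-1,0,0],[0.0005,-0.001,-0.003,-1,0,0],[0,-0.0005,-0.003,-0.8,0,0]]]}}

```text
t: 10.98
tool_pos: [533.4, -191.3, 43.6]
eef_rot: [[0.994, -0.008, 0.105], [-0.105, -0.007, 0.994], [-0.007, -1.0, -0.008]]
wrist_force: [-0.8, 3.1, 0.2]
width: 51.8
```

>>> {"fn": "carry_out", "kwargs": {"increments": [[[0,0,-0.004,-0.5,0,0],[0,0,-0.004,-0.5,0,0],[0,0,-0.004,-0.5,0,0]]]}}

```text
t: 11.23
tool_pos: [531.7, -201.7, 43.4]
eef_rot: [[0.995, -0.012, 0.103], [-0.103, -0.032, 0.994], [-0.009, -0.999, -0.033]]
wrist_force: [0.5, 2.8, -0.3]
width: 51.5
```

```bash
python3 go.py 534 -205 43 83.9
```

```text
t 11.23 p [ 531.7 -201.7   43.4] F [ 0.46  2.82 -0.34] q [-0.44  0.21  1.54 -0.03  1.39 -0.33] w 51.54747108995305
head 84.11
d [ 2.7  0.4 -3.1] rot [ 1.9   0.2  -0.51]
```

>>> {"fn": "carry_out", "kwargs": {"increments": [[[0.0005,0,-0.004,0.5,0,-0.2],[0.0005,0,-0.004,0.5,0,-0.2],[0.0005,0,-0.004,0.3,0,0],[0,0,-0.003,0,0,0]]]}}

```text
t: 11.57
tool_pos: [532.0, -217.6, 43.8]
eef_rot: [[0.995, -0.001, 0.101], [-0.101, -0.008, 0.995], [-0.0, -1.0, -0.008]]
wrist_force: [0.6, 2.3, -0.7]
width: 51.7
```

```bash
python3 go.py 532 -225 43 83.9;python3 - <<'E'
from plant import optics,robot
from cart import *
c=optics.capture("top"); np.savez("pics/top9.npz",**c)
f=c["frame"][160:260,210:350,::-1]; cv2.imwrite(f"pics/top9.png",cv2.resize(f,None,fx=5.6,fy=5.6,interpolation=cv2.INTER_CUBIC))
c=optics.capture("scene");f=c["frame"][120:260,135:315,::-1]; cv2.imwrite(f"pics/s9.png",cv2.resize(f,None,fx=4.2,fy=4.2,interpolation=cv2.INTER_CUBIC))
E
```

```text
t 11.57 p [ 532.  -217.6   43.8] F [ 0.6   2.33 -0.66] q [-0.48  0.22  1.53 -0.01  1.39 -0.38] w 51.719759422875185
head 84.19
d [ 0.7  0.9 -7.4] rot [ 0.47  0.29 -0.03]
```

View pics/top9.png

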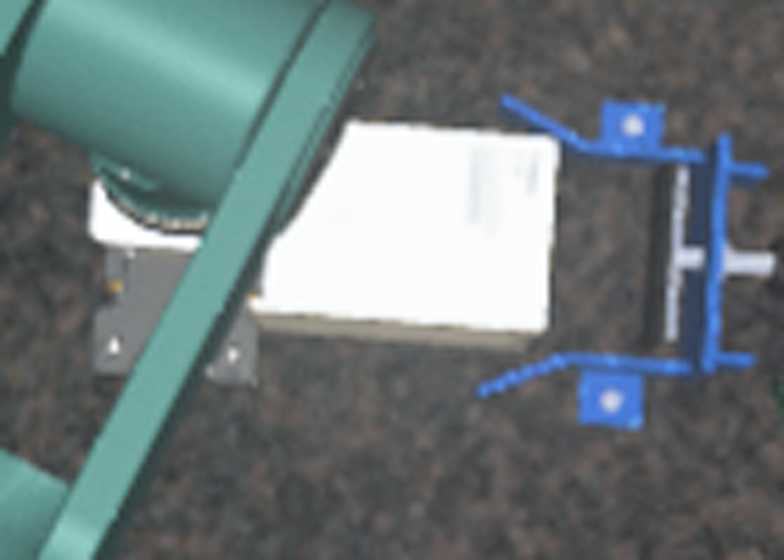

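View pics/s9.png

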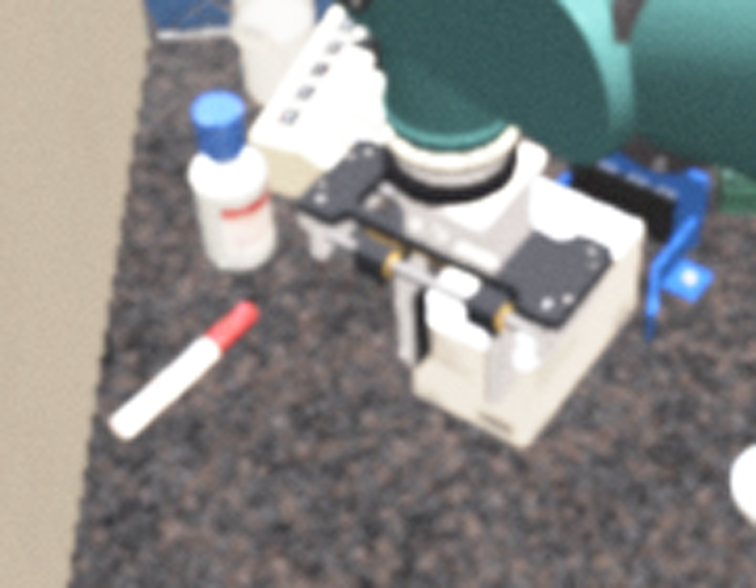

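Run:
```python
from cart import *
c=dict(np.load("pics/top9.npz"))
P=ray(c,np.array([(559,139),(548,333),(350,122),(258,312),(440,131),(400,323)])/5.6+[210,160],83)[:,:2]-O
print(np.c_[P@hx,P@hy].round(1))
```

```text
[[ -62.7   43.6]
 [ -61.5  -44.9]
 [-157.9   43.1]
 [-191.9  -46.7]
 [-116.9   42.6]
 [-128.1  -46.1]]
```

>>> {"fn": "carry_out", "kwargs": {"increments": [[[0.0003,0,-0.004,0.2,0.1,0],[0,0,-0.004,0.1,0.1,0],[0,0,-0.004,0,0,0],[0,0,-0.004,0,0,0],[0,0,-0.003,0,0,0]]]}}

```text
t: 12.08
tool_pos: [530.4, -238.2, 43.9]
eef_rot: [[0.994, -0.001, 0.105], [-0.105, -0.002, 0.994], [-0.0, -1.0, -0.002]]
wrist_force: [0.4, 3.8, 0.8]
width: 51.4
```

>>> {"fn": "carry_out", "kwargs": {"increments": [[[0,0,-0.003,0,0,0],[0,0,-0.0025,0,0,0],[0,0,-0.0025,0,0,0]]]}}

```text
t: 12.33
tool_pos: [529.4, -246.9, 43.9]
eef_rot: [[0.994, -0.001, 0.105], [-0.105, -0.002, 0.994], [-0.0, -1.0, -0.002]]
wrist_force: [0.4, 2.5, -0.0]
width: 51.6
```

```bash
python3 go.py 530 -242 43 83.9
```

```text
t 12.33 p [ 529.4 -246.9   43.9] F [ 0.41  2.46 -0.01] q [-0.53  0.24  1.5  -0.    1.4  -0.43] w 51.580889288961636
head 83.95
d [0.  0.9 4.9] rot [ 0.11  0.05 -0.02]
```

>>> {"fn": "carry_out", "kwargs": {"increments": [[[0,0,-0.002,0,0,0],[0,0,-0.002,0,0,0],[0,0,-0.002,0,0,0]]]}}

```text
t: 12.58
tool_pos: [528.7, -253.4, 43.9]
eef_rot: [[0.994, -0.001, 0.105], [-0.105, -0.002, 0.994], [-0.0, -1.0, -0.002]]
wrist_force: [0.0, 3.1, 0.8]
width: 52.1
```

>>> {"fn": "carry_out", "kwargs": {"increments": [[[0,0,-0.002,0,0,0],[0,0,-0.002,0,0,0],[0,0,-0.002,0,0,0]]]}}

```text
t: 12.83
tool_pos: [528.0, -259.7, 43.9]
eef_rot: [[0.994, -0.001, 0.105], [-0.105, -0.001, 0.994], [-0.001, -1.0, -0.001]]
wrist_force: [-0.2, 3.4, 0.9]
width: 51.6
```

>>> {"fn": "carry_out", "kwargs": {"increments": [[[0,0,-0.002,0,0,0],[0,0,-0.002,0,0,0],[0,0,-0.002,0,0,0]]]}}

```text
t: 13.08
tool_pos: [527.3, -266.2, 43.9]
eef_rot: [[0.994, -0.001, 0.105], [-0.105, -0.001, 0.994], [-0.001, -1.0, -0.001]]
wrist_force: [-0.0, 3.3, 0.3]
width: 51.5
```

>>> {"fn": "carry_out", "kwargs": {"increments": [[[0,0,-0.002,0,0,0],[0,0,-0.002,0,0,0],[0,0,-0.002,0,0,0]]]}}

```text
t: 13.33
tool_pos: [527.1, -269.2, 44.0]
eef_rot: [[0.994, 0.0, 0.105], [-0.105, 0.006, 0.994], [-0.001, -1.0, 0.006]]
wrist_force: [0.5, 10.2, 2.6]
width: 51.6
```

>>> {"fn": "carry_out", "kwargs": {"increments": [[[0,0,-0.002,0,0,0],[0,0,-0.002,0,0,0]]]}}

```text
t: 13.5
tool_pos: [527.2, -268.9, 44.1]
eef_rot: [[0.995, 0.0, 0.104], [-0.104, 0.015, 0.994], [-0.001, -1.0, 0.015]]
wrist_force: [1.0, 8.7, 1.6]
width: 51.7
```

>>> {"fn": "carry_out", "kwargs": {"increments": [[[0,0,-0.002,0,0,0],[0,0,-0.002,0,0,0]]]}}

```text
t: 13.67
tool_pos: [527.2, -268.6, 44.1]
eef_rot: [[0.995, 0.001, 0.104], [-0.104, 0.024, 0.994], [-0.002, -1.0, 0.024]]
wrist_force: [1.2, 8.4, 1.6]
width: 51.5
```

>>> {"fn": "carry_out", "kwargs": {"increments": [[[0,0,-0.0025,-0.4,0,0],[0,0,-0.0025,-0.4,0,0],[0,0,-0.0025,-0.3,0,0],[0,0,-0.0025,-0.3,0,0]]]}}

```text
t: 14.0
tool_pos: [527.1, -268.8, 44.0]
eef_rot: [[0.995, -0.001, 0.103], [-0.103, 0.019, 0.994], [-0.003, -1.0, 0.019]]
wrist_force: [1.1, 9.1, 3.3]
width: 51.9
```

>>> {"fn": "carry_out", "kwargs": {"increments": [[[0,0,-0.0025,-0.3,0,0],[0,0,-0.0025,-0.3,0,0],[0,0,-0.0025,-0.3,0,0],[0,0,-0.0025,-0.3,0,0]]]}}

```text
t: 14.33
tool_pos: [527.1, -268.8, 44.0]
eef_rot: [[0.995, -0.003, 0.103], [-0.103, 0.017, 0.995], [-0.005, -1.0, 0.016]]
wrist_force: [0.7, 8.8, 2.6]
width: 52.0
```

```bash
python3 go.py 527 -269 43 83.9;python3 - <<'E'
from plant import optics,robot
from cart import *
c=optics.capture("top"); np.savez("pics/top10.npz",**c)
f=c["frame"][160:260,210:350,::-1]; cv2.imwrite(f"pics/top10.png",cv2.resize(f,None,fx=5.6,fy=5.6,interpolation=cv2.INTER_CUBIC))
E
```

```text
t 14.33 p [ 527.1 -268.8   44. ] F [0.71 8.81 2.61] q [-0.57  0.26  1.47  0.01  1.42 -0.47] w 52.04037789013722
head 84.09
d [-0.   1.  -0.2] rot [-0.93  0.19 -0.29]
```

View pics/top10.png

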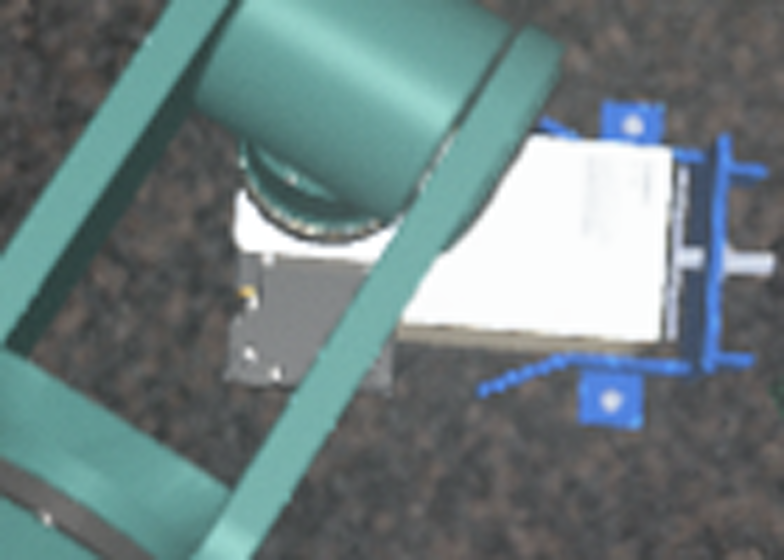

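The top view shows the carton's front edge (~(672,150)–(662,340)) against the pad, square between the rails. I'll hold a slightly firmer press, then release.

>>> {"fn": "carry_out", "kwargs": {"increments": [[[0,0,-0.003,-0.4,0,0],[0,0,-0.003,-0.4,0,0],[0,0,-0.003,-0.4,0,0],[0,0,-0.003,-0.4,0,0],[0,0,-0.003,-0.4,0,0],[0,0,-0.003,-0.4,0,0],[0,0,-0.003,-0.4,0,0],[0,0,-0.003,-0.4,0,0]]]}}

```text
t: 15.05
tool_pos: [526.9, -269.2, 43.7]
eef_rot: [[0.995, -0.008, 0.102], [-0.102, 0.006, 0.995], [-0.009, -1.0, 0.005]]
wrist_force: [1.0, 10.3, 2.4]
width: 51.8
```

>>> {"fn": "carry_out", "kwargs": {"increments": [[[0,0,0.004,0,0,0],[0,0,0.006,0,0,0],[0,0,0.01,0,0,0],[0,0,0.015,0,0,0],[0,0,0.02,0,0,0],[0,0,0.025,0,0,0],[0,0,0.025,0,0,0],[0,0,0,0,0,0]]]}}

```text
t: 15.72
tool_pos: [538.3, -164.3, 44.4]
eef_rot: [[0.994, -0.006, 0.107], [-0.107, -0.007, 0.994], [-0.005, -1.0, -0.007]]
wrist_force: [0.4, -1.0, -0.3]
width: 51.7
```

>>> {"fn": "carry_out", "kwargs": {"increments": [[[0,-0.02,0.02,0,0,0],[0,-0.03,0.02,0,0,0],[0,-0.03,0.02,0,0,0],[0,-0.02,0,0,0,0],[0,0,0,0,0,0],[0,0,0,0,0,0]]]}}

```text
t: 16.22
tool_pos: [543.8, -99.0, 145.8]
eef_rot: [[0.995, -0.009, 0.104], [-0.104, -0.011, 0.995], [-0.008, -1.0, -0.012]]
wrist_force: [-0.6, 0.8, -1.1]
width: 51.4
```

```bash
python3 go.py;python3 - <<'E'
from plant import optics,robot
from cart import *
c=optics.capture("top"); np.savez("pics/top11.npz",**c); meas(c,(230,175,335,226))
f=c["frame"][100:260,150:350,::-1]; cv2.imwrite(f"pics/top11.png",cv2.resize(f,None,fx=3.7,fy=3.7,interpolation=cv2.INTER_CUBIC))
c=optics.capture("scene");f=c["frame"][120:260,135:315,::-1]; cv2.imwrite(f"pics/s11.png",cv2.resize(f,None,fx=4.2,fy=4.2,interpolation=cv2.INTER_CUBIC))
E
```

```text
t 16.22 p [543.8 -99.  145.8] F [-0.59  0.85 -1.1 ] q [-0.27  0.11  1.44 -0.01  1.59 -0.17] w 51.43828145117156
head 84.06
c [ 518.2 -353. ] size [149.4  87. ] dir -95.92 holder -87.0 -0.2 yaw 0.004 pusher end mid [ 525.9 -277.9]
```

View pics/top11.png

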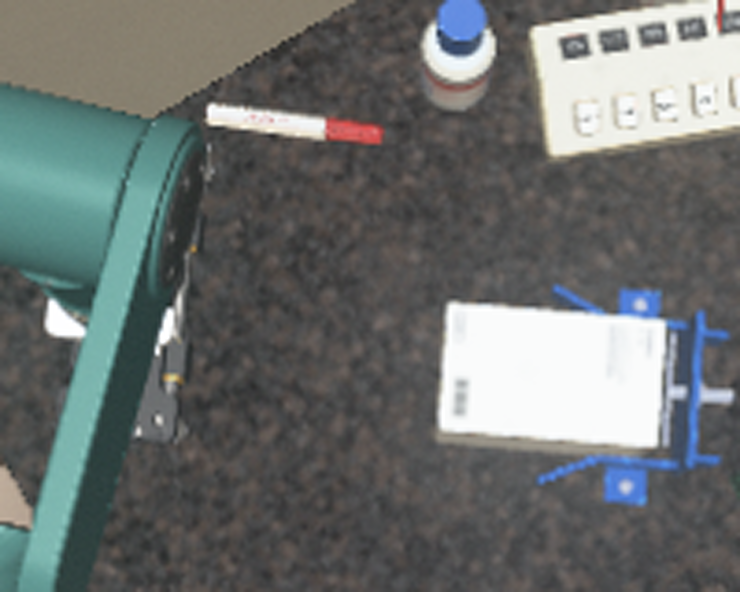

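View pics/s11.png

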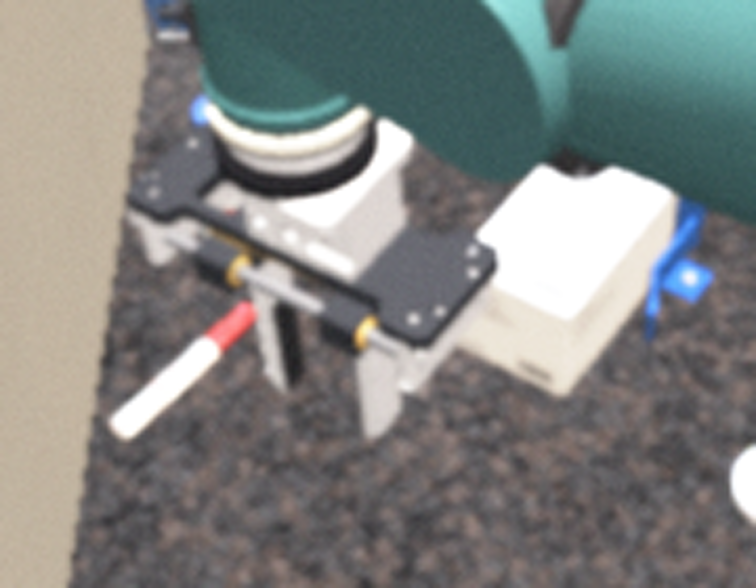

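The carton lies home in the holder: its centre is at holder x ≈ -87 mm, y ≈ 0, yaw 0.004 rad. The bystanders in view haven't moved and the tool is clear, so I'm handing in.

Run:
```python
from plant import robot
print(robot.finish_job())
```

```text
the job is handed in; nothing more can be done
None
```

The carton is lying flat in the holder against the stop pad, and I handed the job in at about 16 s; no verdict was reported. I tipped it with two fingertips about 116 mm up. Once it lay flat I pushed it square between the rails until I felt the pad, pressed it with about 9–10 N (wrist reading) for over a second, then backed off.

**Last check:** the top view put the carton's centre at holder x ≈ -87 mm and y ≈ 0, with a yaw of about 0.004 rad. The pad is therefore at about holder x = -11.5 mm. The gripper was clear, and the alcohol bottle and marker showed no visible shift.

**What went less cleanly:**
- **First approach:** it drifted about 17 mm upward and ended over the carton's edge. I backed off and repeated it more slowly; the carton did not appear to have moved.
- **Early slide:** the push briefly read about 8 N sideways plus 5–6 N vertical, with the tool tilted about 2°, before I corrected it.
- **Forces:** I only saw wrist readings at the end of each move. The highest was just over 10 N; peaks in between were not observed.
- **Bystanders not re-measured:** I compared the alcohol bottle and marker by eye only. I did not re-check the petri dish and blue stain bottle, which the arm passed over but did not work near.

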